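Present a food tin to the check station

TASK

Record the orange tin at the check station. First stand the striped colour bar, released and upright, on the middle of the station's narrow raised ledge, lined up with it; then take the orange tin from the tray, carry it over the top of the storage box and hold it upright about 15 mm above the centre of the station's glass, its long side parallel to the ledge, and finish still holding it there, motionless. The tin must never touch the station, and everything else must stay where it stands.

Things in the scene. Friction and masses are not known exactly. Their poses are not given: they have to be found in the camera images.
- station: check station, fixed, on the left or the right of the table: white base 200 (x) x 250 (y) x 45 mm high, turned a little. Origin: centre of its underside, z up. On it the glass in the middle, the ledge along its +y side, and a black label camera on its -y side (60 x 36 mm, centred 103 mm from the middle, its top 100 mm above the table)
- glass (a point): centre of the station's dark green glass (86 mm along x, 66 mm along y, in a yellow frame), flush with the top of the base, 45 mm above the table, to within 1.1 mm; axes as the station's
- ledge (a point): middle of the top face of the ledge, 95 mm above the table and 95 mm to +y of the glass centre. The ledge is an aluminium strip 130 mm long (station x), 32 mm wide (y), 8 mm thick, on two posts; axes as the station's
- bar: colour bar: black block with five coloured stripes, 110 (x) x 24 (y) x 45 mm (z), 0.12 kg, loose, standing upright in the tray. Origin: centre of its underside, z up. Either way round is the same
- orange_tin: oblong orange food tin with an aluminium lid and a paper band, 60 (x) x 40 (y) x 100 mm high, 0.17 to 0.35 kg, rigid, standing upright in the tray. Origin: centre of its underside, x along its long side, z up. Either way round is the same
- green_tin: oblong green tin of the same size, standing in the same tray; bystander. Origin: centre of its underside
- tray: low blue tray, fixed, on the side of the table opposite to the station: 310 (x) x 270 (y) mm, walls 20 mm high and 4 mm thick. Origin: centre of its underside; the tins and the bar stand on its floor. The two tins stand side by side in the half nearer the robot, the bar in the farther half
- storage_box: translucent greyish storage box with a white lid and a black side handle, 260 (x) x 130 (y) x 110 mm high, 1.6 kg, loose, between tray and station; bystander. Origin: centre of its underside
- spice_jar: small amber jar with a red cap, 40 mm across, 42 mm high, standing on the storage box, its top 152 mm above the table; bystander. Origin: centre of its underside
- can_red: round can with a red label, 74 mm across, 100 mm high, beyond the storage box; bystander. Origin: centre of its underside
- can_white: round can with a white label, 74 mm across, 80 mm high, beyond the storage box, a little to the left; bystander. Origin: centre of its underside

How it is judged:
By the outcome, as a careful person would: the job done as asked, in the order asked, and still so for the second after the job is handed in, while the arm keeps its last pose, push and grip.
It also fails if it takes over 72 s, if anything falls off the work surface, if the arm or the gripper's body presses on something with over 40 N, if the wrist force passes 120 N, or if a joint passes its speed limit or range.

ROBOT

A 7-joint arm with a two-finger parallel gripper is mounted at the origin on the work surface. World frame = base frame: x ahead of the robot, y to its left, z up, the work surface at z = 0. Lengths are in m, angles in rad, forces in N, time in s.
With the tool pointing down it reaches from about 0.425 to 0.825 m from the base axis. Payload 3.6 kg.
Tool frame: the origin (TCP) lies between the finger pads; the fingertips stand 19 mm ahead of it and the grasp point (between the pads) is the TCP; z points along the fingers, y is the direction in which the jaws open and shut (so a half turn about z gives the same grasp; the last joint's range is limited). The gripper opens to 93 mm and grips with 3 to 60 N. Pads are 15 mm wide; open, the fingers measure 128 mm over their backs; the gripper's body (75 mm by 188 mm) begins 65 mm behind the grasp point.
Start: joints at [-1.21, 0.615, -0.013, 1.423, 0.008, 1.103, -0.04], TCP at [0.246, 0.602, 0.238] pointing down, gripper open.
Joint ranges: [-3.12, 3.12], [-0.3, 2.06], [-1.34, 1.32], [0.26, 2.42], [-1.36, 4.5], [0.01, 1.98], [-2.84, 2.84]. Speed limits (rad/s): [2.79, 2.79, 3.14, 3.14, 3.14, 3.14, 3.14].

INTERFACE

Orientations are given as a rotation vector (axis times angle).
In Python, from plant import robot gives the robot as it stands.
- The arm moves only by the shell command python3 -m pendant 'ROWS' [OPENING] [FORCE]. ROWS is JSON, a list of rows, each an object with "dp": the shift along the tool's x, y, z in mm, a list of three; "yaw": the turn about the tool's z in degrees. A call has 1 to 20 rows; each row shifts and turns the commanded pose from where the row before left it, along the tool's axes as they then stand; what a row does not reach is not made up. A row lasts 1/8 s, in which the tool goes at most 62.5 mm and 10.7 degrees, less where a joint would pass 70% of its speed; a pose out of reach is approached as far as the arm can. A call is refused whole if a number of a shift passes 62.5 or a number of a turn 10.7, either way. A call with a gripper value outside its range is refused whole. OPENING is the opening, from 0 (shut) to 1 (fully open), set as the call begins (- or left out, the last holds). The fingers move at their own pace and stop on an object; FORCE is the grip in N (left out, the last holds). Time passes only in rows, so rows that do not move let the fingers close. It gives the time, the measured TCP pose, the force and the opening at its end, in the units of the state.
- robot.get_obs(): the state, without advancing time (a new reading comes with each control period).
- robot.get_image(name): name is "side" or "top" or "wrist"; returns (picture, depth): 400x640x3 uint8, red, green, blue; 400x640 float32, m along the optical axis (not along the pixel's ray), 0 where there is no reading.
- robot.calibration(name): a dict with "fx", "fy", "cx", "cy" (pixels), "xyz" and "orientation" of the camera in the world; the wrist camera has in their place "T_tool_cam" (4x4, takes a point from camera to tool coordinates, whose origin is the TCP and whose axes are the flange's). Camera axes: x right, y down, z forward; pixel columns grow to the right and rows downward; lengths in m; the calibration is good to about 2 mm. A picture is of the moment at which its call begins: read the wrist's pose just before it. calibration takes no time and is no camera call.
- robot.sign_off(): hands the job in, once; it reports no verdict.
The state is a dict: "clock": time; "joint_pos": joint angles; "joint_velocities": joint speeds; "effort": joint torques, N m; "tcp_pos": TCP position; "eef_rot": TCP orientation; "force": force on the tool from outside, world axes, zero at the start; "ft_torque": the same for the moment, N m; "width": finger opening in m.
Only numpy, scipy, OpenCV 4.12 (cv2) and the standard library are available. Lean on these libraries where they do the work, as an engineer would, in place of code of your own. Each camera call takes 0.05 s, during which the arm holds its last target. There are 200 camera calls.

## Working session

There is one attempt and no reset: what is moved stays moved. The work goes in short steps, Python scripts to look and compute and a shell command to move; the robot and the scene stay as the last step left them, time stands still between calls to the robot, and variables do not carry over. Pictures are saved under pics/ and viewed, about 8 in all and at most 12, crops included, and the job is handed in when it is done.

```bash
mkdir -p pics; ls
cat > h.py <<'E'
import numpy as np, cv2
from scipy.spatial.transform import Rotation as R
from plant import robot
def cam(n, o=None):
    c=robot.calibration(n)
    K=(c["fx"],c["fy"],c["cx"],c["cy"])
    if "T_tool_cam" in c:
        o=o or robot.get_obs(); T=np.eye(4); T[:3,:3]=R.from_rotvec(o["eef_rot"]).as_matrix(); T[:3,3]=o["tcp_pos"]
        return K,T@np.array(c["T_tool_cam"])
    T=np.eye(4); q=np.array(c["orientation"]); T[:3,:3]=q if q.shape==(3,3) else R.from_rotvec(q).as_matrix(); T[:3,3]=c["xyz"]
    return K,T
def plane(K,T,uv,z):
    uv=np.atleast_2d(uv).astype(float)
    d=np.c_[(uv[:,0]-K[2])/K[0],(uv[:,1]-K[3])/K[1],np.ones(len(uv))]@T[:3,:3].T
    return T[:3,3]+d*((z-T[2,3])/d[:,2])[:,None]
def cloud(K,T,D):
    v,u=np.mgrid[:D.shape[0],:D.shape[1]]
    P=np.stack([(u-K[2])/K[0]*D,(v-K[3])/K[1]*D,D],-1)
    return P@T[:3,:3].T+T[:3,3]
def proj(K,T,P):
    p=(np.atleast_2d(P)-T[:3,3])@T[:3,:3]
    return np.c_[p[:,0]/p[:,2]*K[0]+K[2],p[:,1]/p[:,2]*K[1]+K[3]]
E
python3 - <<'E'
from h import *
for n in ["top","side","wrist"]: print(n,robot.calibration(n))
o=robot.get_obs();print(o)
for n in ["top","side","wrist"]:
    I,D=robot.get_image(n); cv2.imwrite(f"pics/{n}0.png",I[:,:,::-1]); np.savez(f"pics/{n}0.npz",I=I,D=D)
E
```

```text
pics
top {'fx': 408.4711953831866, 'fy': 408.4711953831866, 'cx': 315.573936542247, 'cy': 196.52998567833035, 'xyz': array([ 0.48526926, -0.00747063,  1.24515274]), 'orientation': array([-2.1745832 ,  2.17750455, -0.11104224])}
side {'fx': 363.1996066272023, 'fy': 363.1996066272023, 'cx': 317.375481526987, 'cy': 196.99886137523555, 'xyz': array([0.49203089, 0.69840576, 0.74446863]), 'orientation': array([-0.24913675,  2.78902021, -1.24659879])}
wrist {'fx': 282.53908777699974, 'fy': 282.53908777699974, 'cx': 325.52437306429124, 'cy': 195.26919578566014, 'T_tool_cam': array([[-3.18882674e-04, -9.60387598e-01, -2.78667472e-01,
         7.72227694e-02],
       [ 9.99998834e-01, -7.22507807e-04,  1.34570868e-03,
         7.34960803e-04],
       [-1.49374135e-03, -2.78666718e-01,  9.60386708e-01,
        -1.46144951e-01],
       [ 0.00000000e+00,  0.00000000e+00,  0.00000000e+00,
         1.00000000e+00]])}
{'clock': 0.0, 'joint_pos': array([-1.20946888,  0.61588325, -0.0126354 ,  1.42487553,  0.0080808 ,
        1.10339621, -0.04040494]), 'joint_velocities': array([-1.60350892e-03,  3.30735838e-04, -9.15309932e-04, -3.18961168e-05,
       -3.30331729e-04,  1.10710295e-03, -1.10257288e-03]), 'effort': array([ 1.05128765e-03, -4.58948779e+01,  2.09849803e-01, -1.65745139e+01,
       -6.09547086e-02,  2.07964081e-02,  2.47223988e-04]), 'tcp_pos': array([0.24551415, 0.60105485, 0.23651214]), 'eef_rot': array([-0.6051896 , -3.08226187,  0.00387497]), 'force': array([-0.13124107,  0.64604533,  0.56733336]), 'ft_torque': array([0.00649156, 0.00246168, 0.01881873]), 'width': 0.09288539803947618}
```

View pics/top0.png

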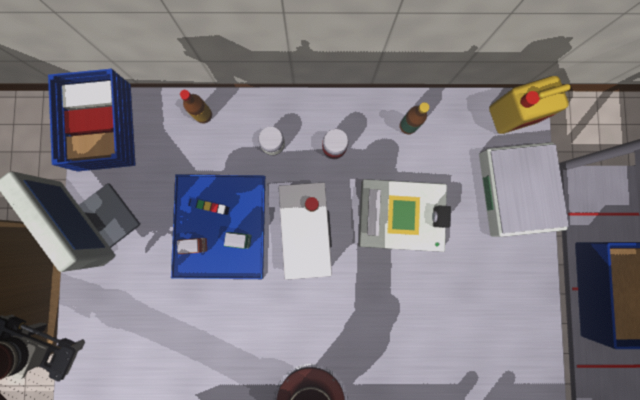

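View pics/side0.png

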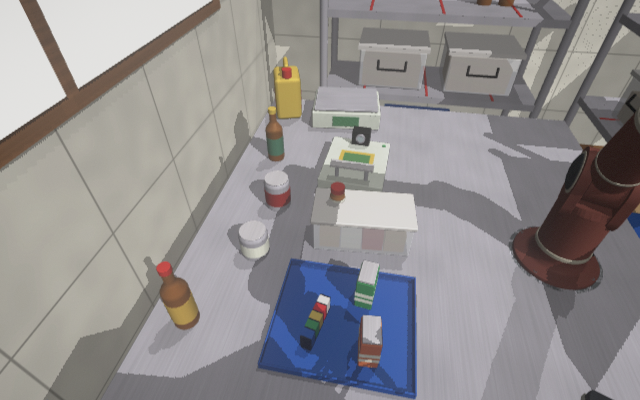

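```bash
cat > m.py <<'E'
from h import *
d=np.load("pics/top0.npz");I,D=d["I"],d["D"];K,T=cam("top")
P=cloud(K,T,D)
def rect(name,u0,u1,v0,v1,z0,z1):
    m=np.zeros(D.shape,bool);m[v0:v1,u0:u1]=1
    m&=(P[...,2]>z0)&(P[...,2]<z1)&(D>0)
    z=np.median(P[m][:,2])
    q=P[m][:,:2].astype(np.float32);r=cv2.minAreaRect(q*1000)
    print(name,m.sum(),"z%.4f"%z,np.round(r[0],1),np.round(r[1],1),"ang%.1f"%r[2])
print("table z",np.median(P[300:340,180:260,2]),"tray floor",np.median(P[255:270,190:250,2]))
rect("orange",170,212,228,262,.085,.125)
rect("green",215,258,225,262,.085,.125)
rect("bar",185,240,190,225,.035,.07)
rect("box",275,340,175,285,.10,.125)
rect("jar",295,330,190,220,.14,.17)
rect("base",350,455,170,260,.038,.055)
rect("ledge",355,392,175,250,.085,.11)
rect("cam",425,460,190,240,.085,.12)
# glass + frame by colour
hsv=cv2.cvtColor(I,cv2.COLOR_RGB2HSV)
m=cv2.inRange(hsv,(20,120,100),(35,255,255));m[:170]=0;m[260:]=0;m[:,:370]=0;m[:,430:]=0
c=max(cv2.findContours(m,0,2)[0],key=cv2.contourArea);w=plane(K,T,c[:,0,:],.045)[:,:2].astype(np.float32)
print("frame",cv2.minAreaRect(w*1000))
m=cv2.inRange(hsv,(40,80,20),(85,255,255));m[:170]=0;m[260:]=0;m[:,:370]=0;m[:,425:]=0
c=max(cv2.findContours(m,0,2)[0],key=cv2.contourArea);w=plane(K,T,c[:,0,:],.045)[:,:2].astype(np.float32)
print("glass",cv2.minAreaRect(w*1000))
E
python3 m.py; python3 -c "
import cv2;I=cv2.imread('pics/top0.png')[165:285,165:460];cv2.imwrite('pics/c1.png',cv2.resize(I,None,fx=2.7,fy=2.7,interpolation=2))"
```

```text
table z 0.0016078312177557619 tray floor 0.005656398045885469
orange 324 z0.1049 [457.4 339.4] [39.7 59.3] ang4.7
green 315 z0.1052 [473.1 209.6] [60.3 40.1] ang82.8
bar 325 z0.0508 [572.6 301.8] [110.3  24.8] ang77.4
box 4242 z0.1117 [500.5  15.6] [260.1 130.2] ang4.2
jar 147 z0.1536 [571.4  -3.7] [34.5 35. ] ang15.6
base 4907 z0.0472 [ 545.7 -273.9] [250.9 200. ] ang86.5
ledge 534 z0.0968 [ 551.3 -178.3] [ 32.6 129.8] ang86.4
cam 321 z0.1012 [ 539.5 -371.9] [44.7 57.1] ang89.7
frame ((546.1881713867188, -273.2633361816406), (88.38399505615234, 108.7511978149414), 88.5394287109375)
glass ((545.1765747070312, -274.6518249511719), (61.972049713134766, 82.73013305664062), 88.59281921386719)
```

View pics/c1.png

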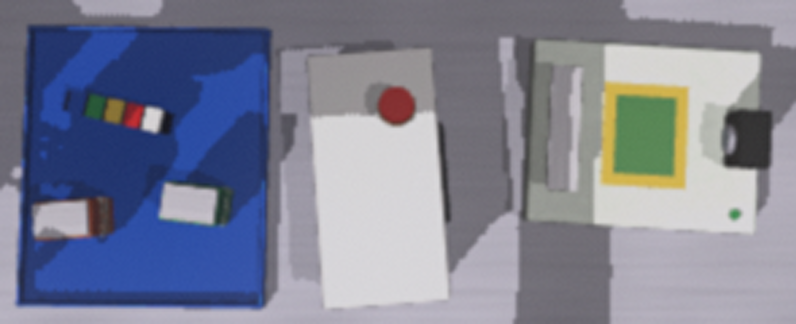

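Top view: bar at about (211,207), orange tin (190,245), green (237,240), box (303,230), ledge (373,212), glass (404,215). The depth rectangles match the stated sizes within 1 mm. Next I'll move above the bar.

```bash
cat > plan.py <<'E'
import sys
from h import *
def plan(xyz,ydeg):
    o=robot.get_obs();M=R.from_rotvec(o["eef_rot"]).as_matrix();p=np.array(o["tcp_pos"])
    cur=np.degrees(np.arctan2(M[1,1],M[0,1]))
    yaw=-((ydeg-cur+180)%360-180)
    d=(np.array(xyz)-p)*1000
    print("t%.2f"%o["clock"],"p",np.round(p*1000,1),"ydeg%.2f"%cur,"tilt",np.round(np.degrees(M[:2,2]),2),"w%.1f"%(o["width"]*1000),"F",np.round(o["force"],1),"j",np.round(o["joint_pos"],2))
    M2=M@R.from_euler("z",yaw,degrees=True).as_matrix()
    print("tool d now",np.round(d@M,1),"yaw%.2f"%yaw,"| d after yaw",np.round(d@M2,1))
if __name__=="__main__": plan([float(a)/1000 for a in sys.argv[1:4]],float(sys.argv[4]))
E
python3 plan.py 572.6 301.8 240 -12.6
```

```text
t0.15 p [245.6 601.2 236.8] ydeg67.79 tilt [-0.04 -0.1 ] w93.3 F [0.1 0.  0.6] j [-1.21  0.62 -0.01  1.42  0.01  1.1  -0.04]
tool d now [-415.9 -153.6   -2.9] yaw80.39 | d after yaw [-220.9  384.5   -2.9]
```

```bash
python3 -m pendant '[{"dp":[-41.6,-15.4,0],"yaw":0},{"dp":[-41.6,-15.4,0],"yaw":0},{"dp":[-41.6,-15.4,0],"yaw":0},{"dp":[-41.6,-15.4,0],"yaw":0},{"dp":[-41.6,-15.4,0],"yaw":0},{"dp":[-41.6,-15.4,0],"yaw":0},{"dp":[-41.6,-15.4,0],"yaw":0},{"dp":[-41.6,-15.4,0],"yaw":0},{"dp":[-41.6,-15.4,0],"yaw":0},{"dp":[-41.6,-15.4,0],"yaw":0},{"dp":[0,0,0],"yaw":10.05},{"dp":[0,0,0],"yaw":10.05},{"dp":[0,0,0],"yaw":10.05},{"dp":[0,0,0],"yaw":10.05},{"dp":[0,0,0],"yaw":10.05},{"dp":[0,0,0],"yaw":10.05},{"dp":[0,0,0],"yaw":10.05},{"dp":[0,0,0],"yaw":10.05},{"dp":[0,0,0],"yaw":0},{"dp":[0,0,0],"yaw":0}]' 1
cat > w.py <<'E'
import sys
from h import *
n=sys.argv[1]
o=robot.get_obs();I,D=robot.get_image("wrist");K,T=cam("wrist",o)
cv2.imwrite(f"pics/{n}.png",I[:,:,::-1]);np.savez(f"pics/{n}.npz",I=I,D=D,T=T)
P=cloud(K,T,D)
def rect(name,c,r,z0,z1):
    m=(D>0)&(P[...,2]>z0)&(P[...,2]<z1)&(np.hypot(P[...,0]-c[0],P[...,1]-c[1])<r)
    if m.sum()<20: return print(name,"none")
    m=m.astype(np.uint8);k,L,S,_=cv2.connectedComponentsWithStats(m);m=L==1+np.argmax(S[1:,4])
    q=P[m];re=cv2.minAreaRect((q[:,:2]*1000).astype(np.float32))
    v,u=np.nonzero(m)
    print(name,m.sum(),"z%.4f"%np.median(q[:,2]),np.round(re[0],1),np.round(re[1],1),"ang%.1f"%re[2],"uv",u.min(),u.max(),v.min(),v.max())
rect("bar",(.573,.302),.09,.035,.07)
rect("orange",(.457,.339),.06,.085,.125)
rect("green",(.473,.21),.06,.085,.125)
rect("base",(.546,-.274),.17,.03,.06)
rect("ledge",(.551,-.178),.09,.08,.11)
rect("barL",(.551,-.178),.09,.125,.16)
E
python3 w.py w1; python3 plan.py 572.6 301.8 140 -12.6
```

```text
clock: 2.65
tcp_pos: [0.5725, 0.3019, 0.2374]
eef_rot: [-2.449, -1.967, 0.001]
force: [0.1, 1.1, -0.5]
width: 0.0929
bar 1795 z0.0484 [572.7 303.3] [108.9  24.8] ang77.0 uv 315 335 133 221
orange 2381 z0.1027 [458.6 341.5] [38.7 60. ] ang5.2 uv 180 239 145 208
green 973 z0.1023 [475.9 220.5] [40.7 37.8] ang82.0 uv 241 278 254 285
base none
ledge none
barL none
t2.70 p [572.5 301.8 237.4] ydeg-12.50 tilt [-0.03 -0.01] w93.1 F [ 0.1 -0.1 -0.5] j [-0.73  0.63  0.38  1.44 -0.25  1.12 -0.53]
tool d now [ 0.   0.1 97.4] yaw0.10 | d after yaw [ 0.   0.1 97.4]
```

View pics/w1.png

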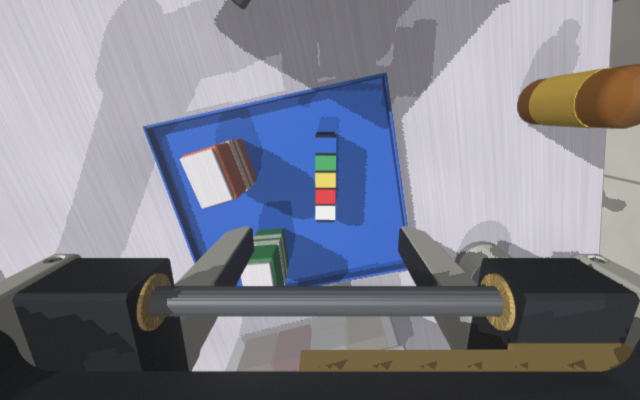

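```bash
python3 -m pendant '[{"dp":[0.8,0,35],"yaw":0.3},{"dp":[0,0,40],"yaw":0},{"dp":[0,0,40],"yaw":0},{"dp":[0,0,40],"yaw":0},{"dp":[0,0,25],"yaw":0},{"dp":[0,0,15],"yaw":0},{"dp":[0,0,8.4],"yaw":0},{"dp":[0,0,0],"yaw":0},{"dp":[0,0,0],"yaw":0}]' 1 && python3 -m pendant '[{"dp":[0,0,0],"yaw":0},{"dp":[0,0,0],"yaw":0},{"dp":[0,0,0],"yaw":0},{"dp":[0,0,0],"yaw":0},{"dp":[0,0,0],"yaw":0},{"dp":[0,0,0],"yaw":0},{"dp":[0,0,0],"yaw":0},{"dp":[0,0,0],"yaw":0},{"dp":[0,0,0],"yaw":0},{"dp":[0,0,0],"yaw":0}]' 0 25; python3 plan.py 551.4 -178.7 235 -93.5
```

```text
clock: 3.82
tcp_pos: [0.5736, 0.3029, 0.0353]
eef_rot: [2.457, 1.957, 0.003]
force: [-1.0, -0.0, -0.0]
width: 0.0931
clock: 5.08
tcp_pos: [0.5727, 0.3026, 0.0342]
eef_rot: [-2.457, -1.957, 0.0]
force: [-0.8, 0.9, 0.6]
width: 0.0238
t5.08 p [572.7 302.6  34.2] ydeg-12.92 tilt [-0.02 -0.  ] w23.8 F [-0.8  0.9  0.6] j [-0.69  0.86  0.29  1.62 -0.34  0.71 -0.45]
tool d now [-473.9   86.8 -200.8] yaw80.58 | d after yaw [   8.1  481.8 -200.8]
```

```bash
python3 -m pendant '[{"dp":[0,0,-20],"yaw":0},{"dp":[0,0,-40],"yaw":0},{"dp":[0,0,-50],"yaw":0},{"dp":[0,0,-50],"yaw":0},{"dp":[0,0,-40],"yaw":0},{"dp":[-20,3.8,0],"yaw":0},{"dp":[-34.9,6.4,0],"yaw":0},{"dp":[-35,6.4,0],"yaw":0},{"dp":[-35,6.4,0],"yaw":0},{"dp":[-35,6.4,0],"yaw":0},{"dp":[-35,6.4,0],"yaw":0},{"dp":[-35,6.4,0],"yaw":0},{"dp":[-35,6.4,0],"yaw":0},{"dp":[-35,6.4,0],"yaw":0},{"dp":[-35,6.4,0],"yaw":0},{"dp":[-35,6.4,0],"yaw":0},{"dp":[-35,6.4,0],"yaw":0},{"dp":[-35,6.4,0],"yaw":0},{"dp":[-34,6.2,0],"yaw":0},{"dp":[0,0,0],"yaw":0}]' && python3 -m pendant '[{"dp":[0,0,0],"yaw":10.07},{"dp":[0,0,0],"yaw":10.07},{"dp":[0,0,0],"yaw":10.07},{"dp":[0,0,0],"yaw":10.07},{"dp":[0,0,0],"yaw":10.07},{"dp":[0,0,0],"yaw":10.07},{"dp":[0,0,0],"yaw":10.07},{"dp":[0,0,0],"yaw":10.07},{"dp":[0,0,0],"yaw":0},{"dp":[0,0,0],"yaw":0},{"dp":[0,0,0],"yaw":0}]'
sed -i 's/,.125,.16)/,.18,.275)/' w.py; python3 w.py w2;python3 plan.py 551.4 -178.7 125 -93.5
```

```text
clock: 7.58
tcp_pos: [0.5487, -0.1836, 0.2336]
eef_rot: [2.465, 1.947, -0.006]
force: [0.2, -0.1, -0.3]
width: 0.0239
clock: 8.95
tcp_pos: [0.5513, -0.1785, 0.2342]
eef_rot: [-3.14, 0.093, 0.0]
force: [0.2, 1.0, -1.0]
width: 0.0238
bar none
orange none
green 453 z0.0950 [486.3 189.2] [25.8 22.4] ang26.5 uv 0 27 256 281
base 24961 z0.0442 [ 545.4 -272.9] [249.5 199.1] ang86.6 uv 301 520 94 253
ledge 815 z0.0942 [ 604.  -181.5] [31.3 24.5] ang86.7 uv 311 342 127 152
barL 8826 z0.2483 [ 571.1 -175.2] [70.8 52. ] ang16.5 uv 270 381 153 285
t9.00 p [ 551.4 -178.6  234.3] ydeg-93.42 tilt [0.   0.02] w23.7 F [-0.2 -0.7 -0.8] j [-0.2   0.61  0.8   1.66 -0.49  1.08 -0.89]
tool d now [0.000e+00 1.000e-01 1.093e+02] yaw0.08 | d after yaw [0.000e+00 1.000e-01 1.093e+02]
```

View pics/w2.png

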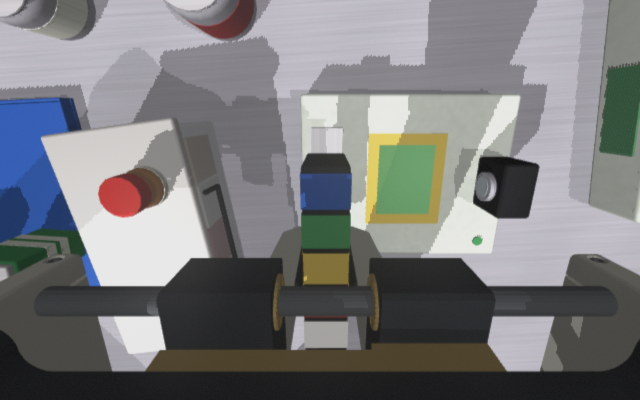

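The image shows the bar held square over the ledge (blue end at (327,185), ledge end at (327,140)) and the glass at (407,180). Next I'll check where the bar's end sits along the ledge.

Run:
```python
from h import *
d=np.load("pics/w2.npz");K=cam("wrist")[0];P=cloud(K,d["T"],d["D"])
a=np.radians(-3.4);ex=np.array([np.cos(a),np.sin(a)]);ey=np.array([-ex[1],ex[0]])
c=np.array([.5512,-.1783])
s=(P[...,:2]-c)@ex*1000;t=(P[...,:2]-c)@ey*1000
m=(P[...,2]>.24)&(P[...,2]<.258)&(abs(t)<20)&(s>20)&(s<75)&(d["D"]>0)
print(m.sum(),"bar s max",np.percentile(s[m],[95,99,100]),"t",np.percentile(t[m],[1,50,99]),"z",np.median(P[m][:,2]))
l=(abs(P[...,2]-.094)<.006)&(abs(t)<25)&(s>30)&(s<80)
print("ledge s max",np.percentile(s[l],[95,99,100]),"t",np.percentile(t[l],[1,50,99]))
# bar angle from side edges
v,u=np.nonzero(m)
q=P[m];tt=t[m];ss=s[m]
e=[( ss[(ss>b)&(ss<b+3)].mean(), (tt[(ss>b)&(ss<b+3)].min()+tt[(ss>b)&(ss<b+3)].max())/2) for b in range(22,52,3)]
print(np.round(e,1),"slope deg",np.degrees(np.polyfit(*np.array(e).T,1)[0]))
```

```text
3550 bar s max [54.1796328  54.71754535 54.89640755] t [-11.45136561   0.86767893  12.83854042] z 0.2483281152352351
ledge s max [63.48378918 64.43580974 65.13374331] t [-15.58473641   0.4294761   15.47697698]
[[23.5  0.7]
 [26.5  0.6]
 [29.5  0.7]
 [32.6  0.7]
 [35.6  0.6]
 [38.5  0.8]
 [41.5  0.7]
 [44.5  0.6]
 [47.5  0.6]
 [50.5  0.6]] slope deg -0.06067183060887091
```

```bash
python3 -m pendant '[{"dp":[0,0.4,20],"yaw":0},{"dp":[0,0,35],"yaw":0},{"dp":[0,0,30],"yaw":0},{"dp":[0,0,15],"yaw":0},{"dp":[0,0,6],"yaw":0},{"dp":[0,0,1],"yaw":0},{"dp":[0,0,0],"yaw":0},{"dp":[0,0,0],"yaw":0},{"dp":[0,0,0],"yaw":0},{"dp":[0,0,0],"yaw":0}]'; python3 plan.py 551.2 -178.7 125 -93.4
```

```text
clock: 10.25
tcp_pos: [0.5516, -0.1791, 0.1275]
eef_rot: [3.14, -0.095, 0.0]
force: [-0.5, 0.0, -0.7]
width: 0.0239
t10.25 p [ 551.6 -179.1  127.5] ydeg-93.47 tilt [ 0.02 -0.01] w23.9 F [-0.5  0.  -0.7] j [-0.14  0.73  0.7   1.77 -0.6   0.86 -0.79]
tool d now [-0.4 -0.4  2.5] yaw-0.07 | d after yaw [-0.4 -0.4  2.5]
```

```bash
python3 -m pendant '[{"dp":[0,0,0.7],"yaw":0},{"dp":[0,0,0],"yaw":0},{"dp":[0,0,0.7],"yaw":0},{"dp":[0,0,0],"yaw":0},{"dp":[0,0,0],"yaw":0},{"dp":[0,0,0],"yaw":0}]'; python3 plan.py 551.2 -178.7 125 -93.4
```

```text
clock: 11.0
tcp_pos: [0.5515, -0.1791, 0.1259]
eef_rot: [3.14, -0.095, 0.0]
force: [0.2, 0.2, -1.5]
width: 0.0242
t11.00 p [ 551.5 -179.1  125.9] ydeg-93.48 tilt [ 0. -0.] w24.2 F [ 0.2  0.2 -1.5] j [-0.14  0.74  0.7   1.77 -0.61  0.86 -0.79]
tool d now [-0.3 -0.4  0.9] yaw-0.08 | d after yaw [-0.3 -0.4  0.9]
```

```bash
python3 -m pendant '[{"dp":[0,0,0.5],"yaw":0},{"dp":[0,0,0],"yaw":0},{"dp":[0,0,0],"yaw":0}]'; python3 -m pendant '[{"dp":[0,0,0.5],"yaw":0},{"dp":[0,0,0],"yaw":0},{"dp":[0,0,0],"yaw":0}]'
```

```text
clock: 11.38
tcp_pos: [0.5515, -0.1791, 0.1254]
eef_rot: [3.14, -0.095, -0.0]
force: [0.0, 0.3, -0.9]
width: 0.0237
clock: 11.75
tcp_pos: [0.5515, -0.1791, 0.1252]
eef_rot: [-3.14, 0.095, -0.0]
force: [-0.6, 1.4, 2.1]
width: 0.0242
```

```bash
python3 -m pendant '[{"dp":[0,0,0.4],"yaw":0},{"dp":[0,0,0],"yaw":0},{"dp":[0,0,0],"yaw":0}]'; python3 -m pendant '[{"dp":[0,0,0],"yaw":0},{"dp":[0,0,0],"yaw":0},{"dp":[0,0,0],"yaw":0},{"dp":[0,0,0],"yaw":0},{"dp":[0,0,0],"yaw":0},{"dp":[0,0,0],"yaw":0}]' 0.7; python3 -m pendant '[{"dp":[0,0,-5],"yaw":0},{"dp":[0,0,-20],"yaw":0},{"dp":[0,0,-40],"yaw":0},{"dp":[0,0,-45],"yaw":0},{"dp":[0,0,-30],"yaw":0},{"dp":[0,0,0],"yaw":0},{"dp":[0,0,0],"yaw":0}]' 1; sed -i 's/,.18,.275)/,.125,.16)/' w.py; python3 w.py w3; python3 plan.py 457.8 340.3 265 4.9
python3 - <<'E'
from h import *
I,D=robot.get_image("top"); np.savez("pics/top1.npz",I=I,D=D);cv2.imwrite("pics/top1.png",I[:,:,::-1])
E
```

```text
clock: 12.12
tcp_pos: [0.5515, -0.1792, 0.1251]
eef_rot: [-3.14, 0.095, -0.001]
force: [-2.1, 1.4, 5.1]
width: 0.024
clock: 12.88
tcp_pos: [0.5515, -0.1791, 0.1244]
eef_rot: [3.14, -0.095, -0.0]
force: [-0.4, 0.6, -0.3]
width: 0.0652
clock: 13.75
tcp_pos: [0.551, -0.1785, 0.2636]
eef_rot: [-3.139, 0.095, 0.002]
force: [-0.0, 0.6, 0.5]
width: 0.0929
bar none
orange none
green 1172 z0.1027 [480.2 205.1] [38.4 56. ] ang5.8 uv 0 50 243 277
base 22969 z0.0442 [ 546.  -272.7] [249.2 197.8] ang86.5 uv 303 504 95 242
ledge 583 z0.0941 [ 551.7 -178.3] [ 32.  128.1] ang86.5 uv 312 341 126 235
barL 2651 z0.1394 [ 551.4 -178. ] [ 24.8 109.6] ang86.6 uv 313 339 138 244
t13.80 p [ 550.8 -178.4  263.1] ydeg-93.47 tilt [-0.14  0.07] w93.0 F [ 0.5 -0.3  0.7] j [-0.21  0.59  0.82  1.61 -0.46  1.15 -0.91]
tool d now [-124.2 -512.1   -1. ] yaw-98.37 | d after yaw [524.7 -48.4  -1. ]
```

View pics/w3.png

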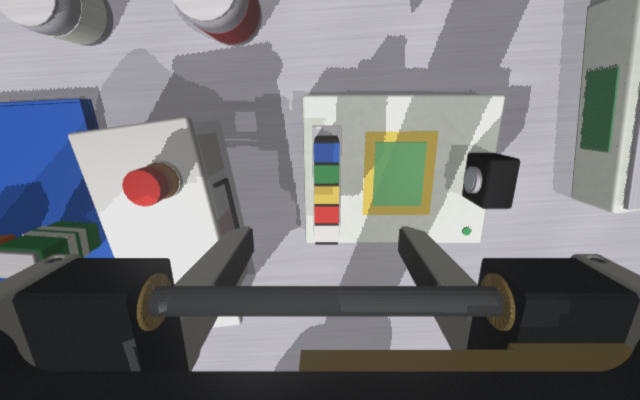

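The bar stands released at (327,190) in the image, within about 0.5 mm and 0.1° of the ledge's middle. Next is the tin.

```bash
python3 -m pendant '[{"dp":[-6,-26.1,0],"yaw":0},{"dp":[-9.1,-37.4,0],"yaw":0},{"dp":[-9.1,-37.4,0],"yaw":0},{"dp":[-9.1,-37.4,0],"yaw":0},{"dp":[-9.1,-37.4,0],"yaw":0},{"dp":[-9.1,-37.4,0],"yaw":0},{"dp":[-9.1,-37.4,0],"yaw":0},{"dp":[-9.1,-37.4,0],"yaw":0},{"dp":[-9.1,-37.4,0],"yaw":0},{"dp":[-9.1,-37.4,0],"yaw":0},{"dp":[-9.1,-37.4,0],"yaw":0},{"dp":[-9.1,-37.4,0],"yaw":0},{"dp":[-9.1,-37.4,0],"yaw":0},{"dp":[-9.1,-37.4,0],"yaw":0}]' && python3 -m pendant '[{"dp":[0,0,0],"yaw":-9.84},{"dp":[0,0,0],"yaw":-9.84},{"dp":[0,0,0],"yaw":-9.84},{"dp":[0,0,0],"yaw":-9.84},{"dp":[0,0,0],"yaw":-9.84},{"dp":[0,0,0],"yaw":-9.84},{"dp":[0,0,0],"yaw":-9.84},{"dp":[0,0,0],"yaw":-9.84},{"dp":[0,0,0],"yaw":-9.84},{"dp":[0,0,0],"yaw":-9.84},{"dp":[0,0,0],"yaw":0},{"dp":[0,0,0],"yaw":0},{"dp":[0,0,0],"yaw":0}]'; python3 w.py w4; python3 plan.py 457.8 340.3 70 4.9
```

```text
clock: 15.6
tcp_pos: [0.4576, 0.3409, 0.2632]
eef_rot: [3.139, -0.095, -0.003]
force: [0.3, -0.7, -0.4]
width: 0.0931
clock: 17.23
tcp_pos: [0.4584, 0.3398, 0.2641]
eef_rot: [2.125, 2.313, -0.001]
force: [-0.5, 0.5, -0.2]
width: 0.0929
bar none
orange 1786 z0.1029 [457.1 342.5] [39.9 58.5] ang4.2 uv 307 341 156 207
green 855 z0.1022 [474.3 219.3] [43.8 40. ] ang82.5 uv 311 347 257 285
base none
ledge none
barL none
t17.27 p [458.4 339.9 264.2] ydeg4.87 tilt [-0.01 -0.02] w93.2 F [-0.3 -0.3  0.2] j [-0.93  0.49  0.39  1.63 -0.21  1.07 -0.39]
tool d now [  0.5  -0.5 194.2] yaw-0.03 | d after yaw [  0.5  -0.5 194.2]
```

```bash
python3 -m pendant '[{"dp":[1.1,-0.8,35],"yaw":0.2},{"dp":[0,0,45],"yaw":0},{"dp":[0,0,45],"yaw":0},{"dp":[0,0,35],"yaw":0},{"dp":[0,0,20],"yaw":0},{"dp":[0,0,10],"yaw":0},{"dp":[0,0,5],"yaw":0},{"dp":[0,0,0],"yaw":0},{"dp":[0,0,0],"yaw":0}]' 1 && python3 -m pendant '[{"dp":[0,0,0],"yaw":0},{"dp":[0,0,0],"yaw":0},{"dp":[0,0,0],"yaw":0},{"dp":[0,0,0],"yaw":0},{"dp":[0,0,0],"yaw":0},{"dp":[0,0,0],"yaw":0},{"dp":[0,0,0],"yaw":0},{"dp":[0,0,0],"yaw":0}]' 0 35; python3 plan.py 545.7 -273.4 255 -93.5
```

```text
clock: 18.4
tcp_pos: [0.4581, 0.3412, 0.0703]
eef_rot: [2.128, 2.311, 0.003]
force: [-0.5, -0.1, 0.3]
width: 0.0934
clock: 19.4
tcp_pos: [0.4571, 0.3408, 0.0694]
eef_rot: [-2.128, -2.311, 0.001]
force: [-1.4, -0.5, 0.3]
width: 0.0401
t19.40 p [457.1 340.8  69.4] ydeg4.73 tilt [-0.05 -0.02] w40.1 F [-1.4 -0.5  0.3] j [-0.86  0.72  0.29  1.83 -0.33  0.63 -0.29]
tool d now [-619.4   37.5 -185.5] yaw98.23 | d after yaw [ 125.7  607.7 -185.5]
```

```bash
python3 -m pendant '[{"dp":[0,0,-10],"yaw":0},{"dp":[0,0,-25],"yaw":0},{"dp":[0,0,-40],"yaw":0},{"dp":[0,0,-45],"yaw":0},{"dp":[0,0,-40],"yaw":0},{"dp":[0,0,-25.5],"yaw":0},{"dp":[0,0,0],"yaw":0},{"dp":[0,0,0],"yaw":0}]'  && python3 -m pendant '[{"dp":[-15.4,0.9,0],"yaw":0},{"dp":[-26,1.6,0],"yaw":0},{"dp":[-34,2.1,0],"yaw":0},{"dp":[-34,2.1,0],"yaw":0},{"dp":[-34,2,0],"yaw":0},{"dp":[-34,2.1,0],"yaw":0},{"dp":[-34,2.1,0],"yaw":0},{"dp":[-34,2.1,0],"yaw":0},{"dp":[-34,2.1,0],"yaw":0},{"dp":[-34,2.1,0],"yaw":0},{"dp":[-34,2.1,0],"yaw":0},{"dp":[-34,2.1,0],"yaw":0},{"dp":[-34,2.1,0],"yaw":0},{"dp":[-34,2.1,0],"yaw":0},{"dp":[-34,2.1,0],"yaw":0},{"dp":[-34,2.1,0],"yaw":0},{"dp":[-34,2.1,0],"yaw":0},{"dp":[-34,2.1,0],"yaw":0},{"dp":[-34,2.1,0],"yaw":0}]' && python3 -m pendant '[{"dp":[0,0,0],"yaw":6},{"dp":[0,0,0],"yaw":9.22},{"dp":[0,0,0],"yaw":9.22},{"dp":[0,0,0],"yaw":9.22},{"dp":[0,0,0],"yaw":9.22},{"dp":[0,0,0],"yaw":9.22},{"dp":[0,0,0],"yaw":9.22},{"dp":[0,0,0],"yaw":9.22},{"dp":[0,0,0],"yaw":9.22},{"dp":[0,0,0],"yaw":9.22},{"dp":[0,0,0],"yaw":9.2},{"dp":[0,0,0],"yaw":0},{"dp":[0,0,0],"yaw":0},{"dp":[0,0,0],"yaw":0}]'; python3 plan.py 545.7 -273.4 125 -93.5; python3 w.py w5
python3 - <<'E'
from h import *
for n in("top","side"):
    I,D=robot.get_image(n); np.savez(f"pics/{n}2.npz",I=I,D=D);cv2.imwrite(f"pics/{n}2.png",I[:,:,::-1])
    K,T=cam(n);P=cloud(K,T,D);m=(D>0)&(P[...,2]>.12)&(P[...,2]<.16)&(np.hypot(P[...,0]-.551,P[...,1]+.178)<.06)
    if m.sum()>30: print(n,"bar",m.sum(),cv2.minAreaRect((P[m][:,:2]*1000).astype(np.float32)))
E
python3 -c "
import cv2;import numpy as np
a=cv2.imread('pics/w5.png');b=cv2.imread('pics/side2.png')[90:250,240:480];cv2.imwrite('pics/m5.png',np.vstack([cv2.resize(a,(480,300)),cv2.resize(b,(480,300))]))"
```

```text
clock: 20.4
tcp_pos: [0.4566, 0.3403, 0.2535]
eef_rot: [-2.128, -2.311, 0.005]
force: [-0.5, -0.6, -3.9]
width: 0.0398
clock: 22.78
tcp_pos: [0.545, -0.2752, 0.2536]
eef_rot: [-2.128, -2.308, 0.003]
force: [0.9, -0.1, -3.9]
width: 0.0399
clock: 24.52
tcp_pos: [0.5463, -0.2735, 0.2548]
eef_rot: [-3.14, 0.093, 0.0]
force: [0.6, -0.4, -3.9]
width: 0.0395
t24.52 p [ 546.3 -273.5  254.8] ydeg-93.40 tilt [-0.01  0.02] w39.5 F [ 0.6 -0.4 -3.9] j [-0.08  0.68  0.92  1.54 -0.57  1.21 -0.69]
tool d now [ -0.5  -0.  129.8] yaw0.10 | d after yaw [ -0.5  -0.  129.8]
bar none
orange none
green none
base 18792 z0.0443 [ 545.4 -273.1] [249.8 198.3] ang86.6 uv 223 429 96 246
ledge 1290 z0.0944 [ 551.3 -179. ] [ 32.1 130. ] ang87.0 uv 222 260 127 239
barL 3273 z0.1393 [ 551.1 -178.1] [ 25.8 110.1] ang86.5 uv 209 248 140 249
top bar 416 ((551.0188598632812, -178.23916625976562), (25.635883331298828, 109.35982513427734), 87.11328887939453)
side bar 409 ((549.6198120117188, -179.13291931152344), (31.25798225402832, 109.50057220458984), 86.94342803955078)
```

View pics/m5.png

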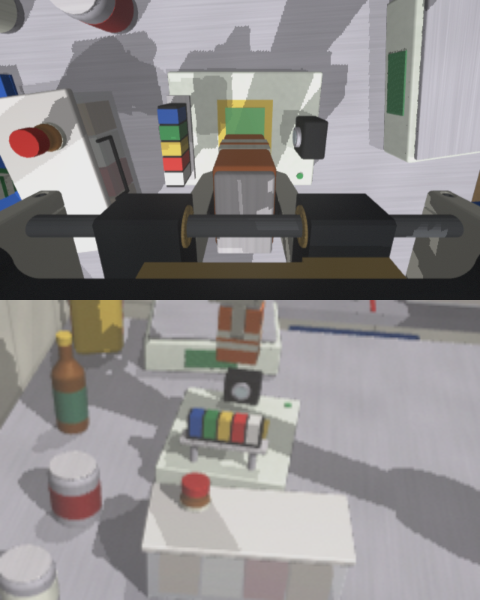

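The tin is held upright above the glass, the bar still stands on the ledge, and the jar, box and cans have not moved. Next I'll measure the tin in the hand.

```bash
cat > tin.py <<'E'
import sys
from h import *
n,zc=sys.argv[1],float(sys.argv[2])/1000   # expected underside z
d=np.load(f"pics/{n}.npz");K=cam("wrist")[0];D=d["D"];P=cloud(K,d["T"],D)
a=np.radians(-3.45);ex=np.array([np.cos(a),np.sin(a)]);ey=np.array([-ex[1],ex[0]])
c=np.array([.5456,-.2733]);s=(P[...,:2]-c)@ex*1000;t=(P[...,:2]-c)@ey*1000;z=(P[...,2]-zc)*1000
f=(D>0)&(abs(t)<26)&(s>20)&(s<40)&(z>-8)&(z<95)
print("face",f.sum(),"z min",np.percentile(z[f],[0,1]),"t",np.percentile(t[f],[0.5,99.5]))
A=np.c_[z[f]-50,t[f],np.ones(f.sum())];x=np.linalg.lstsq(A,s[f],rcond=None)[0]
print("face s at mid %.1f tilt/z %.2fdeg yaw %.2fdeg resid %.2f"%(x[2],np.degrees(x[0]),-np.degrees(x[1]),np.std(A@x-s[f])))
for b in range(0,90,15):
    k=f&(z>b)&(z<b+15); print(b,k.sum(),k.sum()>5 and np.round([t[k].min(),t[k].max(),s[k].mean()],1))
tp=(D>0)&(abs(t)<24)&(abs(z-100)<6)&(s>-32)&(s<34)
print("top",tp.sum(),"z %.1f"%np.median(z[tp]),"smax %.1f"%s[tp].max(),"t",np.percentile(t[tp],[1,99]))
E
python3 tin.py w5 190
```

```text
face 3651 z min [0.78882239 2.74700456] t [-19.03358246  20.58587899]
face s at mid 31.0 tilt/z -1.15deg yaw -0.02deg resid 0.95
0 225 [-18.4  20.2  31. ]
15 276 [-19.2  20.8  31.2]
30 405 [-19.5  21.3  31.5]
45 548 [-19.4  21.1  31.2]
60 621 [-18.7  20.2  31. ]
75 1206 [-19.4  20.7  30.4]
top 6383 z 98.4 smax 29.9 t [-21.94973398  22.10913729]
```

```bash
python3 -m pendant '[{"dp":[-0.5,0.3,15],"yaw":0.1},{"dp":[0,0,25],"yaw":0},{"dp":[0,0,30],"yaw":0},{"dp":[0,0,25],"yaw":0},{"dp":[0,0,15],"yaw":0},{"dp":[0,0,10],"yaw":0},{"dp":[0,0,5.3],"yaw":0},{"dp":[0,0,3],"yaw":0},{"dp":[0,0,1],"yaw":0},{"dp":[0,0,0],"yaw":0},{"dp":[0,0,0],"yaw":0},{"dp":[0,0,0],"yaw":0},{"dp":[0,0,0],"yaw":0}]'; python3 plan.py 545.6 -273.4 125.4 -93.45; python3 w.py w6; python3 tin.py w6 60
python3 - <<'E'
from h import *
for n in("top","side"):
    I,D=robot.get_image(n); np.savez(f"pics/{n}3.npz",I=I,D=D);cv2.imwrite(f"pics/{n}3.png",I[:,:,::-1])
a=cv2.imread('pics/w6.png');b=cv2.imread('pics/side3.png')[90:250,240:480];cv2.imwrite('pics/m6.png',np.vstack([cv2.resize(a,(480,300)),cv2.resize(b,(480,300))]))
K,T=cam("top")
A,B=np.load("pics/top0.npz")["D"],np.load("pics/top3.npz")["D"];P0,P1=cloud(K,T,A),cloud(K,T,B)
for nm,c,r,z0,z1 in[("box",(.5,.0156),.16,.1,.125),("jar",(.571,-.004),.03,.14,.17),("green",(.473,.21),.05,.085,.125),("canW",(.73,.11),.07,.06,.1),("canR",(.715,-.06),.07,.08,.12)]:
    for P in(P0,P1):
        m=(P[...,2]>z0)&(P[...,2]<z1)&(np.hypot(P[...,0]-c[0],P[...,1]-c[1])<r);print(nm,m.sum(),np.round(P[m].mean(0)*1000,1) if m.sum() else "")
E
```

```text
clock: 26.3
tcp_pos: [0.5461, -0.2736, 0.1257]
eef_rot: [3.14, -0.097, 0.0]
force: [-0.9, -0.3, -4.9]
width: 0.0397
t26.30 p [ 546.1 -273.6  125.7] ydeg-93.55 tilt [ 0. -0.] w39.7 F [-0.9 -0.3 -4.9] j [-0.03  0.82  0.82  1.68 -0.7   0.96 -0.58]
tool d now [-0.5 -0.1  0.3] yaw-0.10 | d after yaw [-0.5 -0.1  0.3]
bar none
orange none
green none
base 37899 z0.0442 [ 572.5 -274.8] [249.3 145.3] ang86.4 uv 164 488 85 257
ledge 3453 z0.0945 [ 573.4 -180.1] [32.9 85.8] ang86.4 uv 147 217 136 257
barL 6968 z0.1392 [ 573.6 -179.8] [26.7 65.5] ang86.9 uv 102 183 161 285
face 3586 z min [1.76390179 3.46479508] t [-19.22087613  20.52916763]
face s at mid 30.8 tilt/z -1.09deg yaw -0.16deg resid 0.92
0 210 [-18.9  19.9  30.8]
15 271 [-19.5  20.6  31. ]
30 389 [-19.7  21.1  31.3]
45 547 [-19.7  20.9  31. ]
60 618 [-19.3  20.   30.8]
75 980 [-19.5  20.6  30.5]
top 6462 z 99.3 smax 29.6 t [-22.19077277  22.07059124]
box 4242 [496.2  16.1 111.8]
box 3184 [527.5  17.6 111.8]
jar 147 [571.2  -3.8 153.7]
jar 149 [570.9  -3.9 153.7]
green 315 [473.3 207.5 104. ]
green 316 [473.2 207.8 103.9]
canW 495 [764.4 114.3  79.7]
canW 490 [764.2 114.3  79.8]
canR 483 [750.5 -71.   99.9]
canR 488 [750.6 -71.1  99.9]
```

View pics/m6.png

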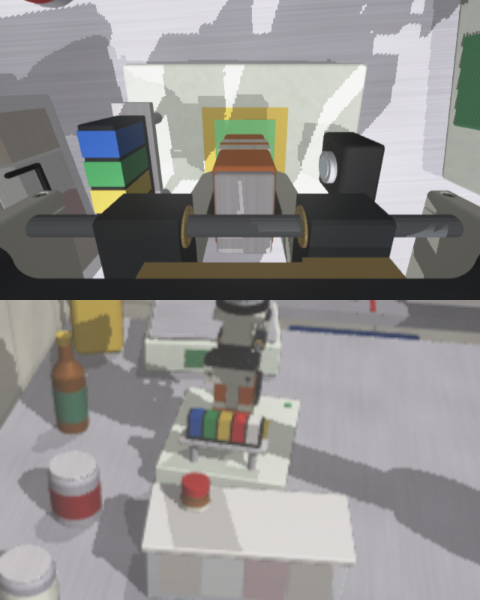

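```bash
python3 -m pendant '[{"dp":[-0.6,0.2,0.2],"yaw":-0.1},{"dp":[0,0,0],"yaw":0},{"dp":[0,0,0],"yaw":0},{"dp":[0,0,0],"yaw":0},{"dp":[0,0,0],"yaw":0},{"dp":[0,0,0],"yaw":0},{"dp":[0,0,0],"yaw":0},{"dp":[0,0,0],"yaw":0}]' && python3 -c "
from plant import robot;o=robot.get_obs();print(o['joint_velocities'].round(4),o['force']);print(robot.sign_off())"
```

```text
clock: 27.45
tcp_pos: [0.5454, -0.2737, 0.1255]
eef_rot: [3.14, -0.095, -0.0]
force: [0.1, -0.9, -2.7]
width: 0.0397
[ 0.0011 -0.0004 -0.001   0.0001  0.0002  0.0004 -0.0007] [ 0.05811988 -0.93414425 -2.68769401]
the job is handed in; nothing more can be done
None
```

The job is done and handed in at about 27.5 s. The colour bar stands released on the ledge, and the arm is holding the orange tin still above the glass.

- **Bar:** after release, the wrist camera put it about 0.5 mm and 0.1° from the ledge's middle. It was still in place when the tin arrived above the station, and I saw nothing amiss in the last pictures.
- **Tin:** it was carried over the storage box with its underside about 190 mm above the table, clear of the jar. It now hangs upright with its underside about 15 mm above the glass. It is within about 1 mm of the glass centre, and its long side is parallel to the ledge to about 0.2°. The wrist force showed only its weight, about 3 to 5 N with noise, and joint speeds were near zero.
- **Everything else:** the top camera showed the jar, green tin and both cans unmoved to within 0.3 mm. The storage box was partly hidden by the arm, so its direct comparison failed. The jar standing on it had not moved, and the pictures showed the box in place.
- **Disagreements:** the two cameras differed by 1 to 3 mm at the pickups and in height, so I averaged them. A fit of the tin's visible end face gave about 1° of tilt. I put that down to the rounded top edge, because the rest of the face measured straight. I did not take a picture after the last 0.6 mm correction.

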